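# Ready the kitchen scale

## Robot

A 6-joint arm with a two-finger parallel gripper is mounted at the origin on a cart in front of the work surface, level with it; the furniture and walls round the work are solid. World frame = base frame: x ahead of the robot, y to its left, z up, the work surface at z = 0. Lengths are in m, angles in degrees, forces in N, time in s.
With the tool pointing down it reaches from about 0.25 to 0.725 m from the base axis. Payload 9.7 kg.
Tool frame: the origin (TCP) lies on the centre line of the jaws, within the pads' length; the fingertips stand bot.nose_length ahead of it and the grasp point (between the pads) lies 11 mm behind it (bot.nose_length is the distance from the TCP to the fingertips, in m); z points along the fingers, y is the line along which they close (so a half turn about z gives the same grasp; the last joint's range is limited). The gripper opens to 85 mm and grips with 20 to 120 N. Pads are 22 mm wide; open, the fingers measure 114 mm over their backs; the gripper's body (76 mm by 85 mm) begins 54 mm behind the grasp point. The pads swing forward as they close: fully open they stand 13 mm farther back than shut.
Start: joints at [65.088, 4.979, 10.078, 95.1, 0, 90], TCP at [0.232, 0.499, 0.239] pointing down, gripper open.
Joint ranges: [-179.16, 179.16], [-48.56, 103.87], [-65.8, 70.77], [-126.05, 130.52], [-82.76, 87.17], [-180, 180]. Speed limits (degrees/s): [127.2, 127.2, 147.25, 180, 180, 180].

## Interface

Orientations are given as [roll, pitch, yaw] about the fixed x, y, z axes, in that order (R = Rz(yaw) Ry(pitch) Rx(roll)).
In Python, from workcell import bot gives the robot as it stands. The module is installed in compiled form; this text tells all that it offers.
- The arm moves only by the shell command python3 -m inch 'ROWS' [OPENING] [FORCE]. ROWS is JSON, a list of rows, each a list of 4 numbers: the shift along the world's x, y, z in cm, then the turn about the world's z in degrees. A call has exactly 8 rows; each row is the pose to reach, as a shift and turn from the pose commanded when the call began; what a row does not reach only later rows make up. A row lasts 1/8 s, in which the tool goes at most 62.5 mm and 10.7 degrees, less where a joint would pass 70% of its speed; a pose out of reach is approached as far as the arm can. A call with a gripper value outside its range is refused whole. OPENING is the finger opening in cm, from 0 to 8.54, set as the call begins (- or left out, the last holds). The fingers move at their own pace and stop on an object; FORCE is the grip in N (left out, the last holds). Time passes only in rows, so rows that repeat a pose let the fingers close, or fill a call up. It gives the time, the measured TCP pose, the force, the opening and the grip force at its end, in the units of the state.
- bot.get_obs(): the state, without advancing time (a new reading comes with each control period).
- bot.camera(name): name is "side" or "top" or "wrist"; returns a dict with "img" (480x640x3 uint8, red, green, blue), "fovy" (degrees; the focal length in pixels is half the picture's height over the tangent of half this angle, whatever the lens; pixels are square), "cx", "cy" (the principal point, pixels), "dist" ([k1, k2, p1, p2, k3] as OpenCV has them; the pictures are not rectified), "R" (3x3) and "t" (3): a world point X has camera coordinates R X + t; the wrist camera has in their place "mount" (4x4, takes a point from camera to tool coordinates, whose origin is the TCP and whose axes are the flange's). Camera axes: x right, y down, z forward; pixel columns grow to the right and rows downward; lengths in m; the calibration is good to about 2 mm. A picture is of the moment at which its call begins: read the wrist's pose just before it. There is no depth.
- bot.job_done(): hands the job in; it is judged then, once.
Trained networks look in a picture, given as the dict that the camera call returned (one of the last four; its "shot" number tells which), for a name from the list of things; names that differ only in an ending like _2 or _b are one class to them, and where a whole thing is asked for, a point or a joint stands for the part that bears it (a point fixed in the world has none). Each returns a list of dicts, best first, with "score" (0 to 1); they miss things now and then, are a little off and sometimes report something else, mostly with a low value. They report only what shows in the picture. A call takes as long as a camera call.
- bot.find_in(thing, picture): "point" ([column, row] in pixels, amid what is visible of it).
- bot.landmark_of(thing, picture): "point" ([column, row] in pixels: a listed point, or the origin of a listed thing).
The state is a dict: "time": time; "q": joint angles; "qd": joint speeds; "joint_efforts": joint torques, N m; "ee_pos": TCP position; "tcp_rot": TCP orientation; "wrist_force": force on the tool from outside, world axes, zero at the start; "torque": the same for the moment, N m; "opening": finger opening in m; "grasp_force": force on a finger pad.
Only numpy, scipy, OpenCV 4.12 (cv2) and the standard library are available. Lean on these libraries where they do the work, as an engineer would, in place of code of your own. Each camera call takes 0.05 s, during which the arm holds its last target. There are 200 camera calls.

## Task

Get the kitchen scale ready for weighing into the steel bowl that stands on it, using only the fingertips: first press down the raised end of the rocker switch (the end nearer the robot) until it is fully over, then push the round key fully down, where it stays, and last press the long narrow bar key fully down, keep it down for a moment and let it come up again. Keep to this order, do not press the square key, and leave the bowl and everything else where it stands.

Things in the scene. Friction and masses are not known exactly. Their poses are not given: they have to be found in the camera images.
- scale: White kitchen scale, fixed, 260 mm deep (x), 230 wide (y), turned up to 0.3 rad. Origin: centre of its underside, on the worktop; x points from the control row (robot side) to the round steel plate, z up. Panel top 42 mm above the worktop; four grey controls on the line x = -93 mm at y = -75, -25, 25, 75 mm, order varies. Plate: 156 mm across, centred at x = 45 mm, top 56 mm up.
- rocker (a joint): Rocker switch, rad: -0.2 off (near end raised, far end down), +0.2 on (near end down). Tips about a line along the scale y axis, stays where left (friction; 2 to 4 N at its end moves it). 50 mm long (scale x), 22 wide, dished: each half slopes up outwards by 0.2 rad, so the pressed half lies level when fully over. Starts at -0.2 to -0.17.
- rocker_near (a point): Point on the rocker's upper face, 19 mm from its pivot towards the robot (scale -x), where to press. It stands about 61 mm above the worktop when off (the raised end itself 63 mm) and sinks to about 54 mm when fully on.
- round_key (a joint): Round key, m: 0 = up, 0.008 = fully down. Slides straight down against about 3 N of friction and stays where it is left (no spring).
- round_key_top (a point): Centre of the top of the round key (26 mm diameter); 56 mm above the worktop when up, 48 mm when fully down.
- bar_key (a joint): Bar key, m: 0 = up, 0.008 = fully down. Spring key: 1.6 N to start, 4.8 N fully down; comes up again when let go.
- bar_key_top (a point): Centre of the top of the bar key (42 mm long along scale x, 14 mm wide along scale y); 56 mm above the worktop when up, 48 mm when fully down.
- square_key (a joint): Square key (not to be pressed), m: 0 = up, 0.008 = fully down. Spring key like the bar key.
- square_key_top (a point): Centre of the top of the square key (25 by 25 mm), 56 mm above the worktop.
- bowl: Small loose steel bowl, 72 mm across, 34 mm high, standing on the weighing plate; origin at the centre of its underside. Its rim stands 90 mm above the worktop. To be left alone.
- garlic: Loose garlic bulb, about 53 mm, just behind the scale; origin at its underside. To be left alone.
- spoon: Loose teaspoon, 138 mm long, lying across just behind the scale; origin at its underside. To be left alone.
- shaker: Loose salt shaker, 43 mm across, 105 mm high, behind the left rear corner of the scale; origin at its underside. To be left alone.
- fork: Loose table fork, 195 mm long, lying on the front of the worktop by the sink. To be left alone.
- tumbler: Loose steel tumbler, 71 mm across, 104 mm high, in front of the sink. To be left alone.
- lemon: Loose lemon, about 83 by 58 mm, at the left in front of the sink. To be left alone.

How it is judged (in metres and radians):
On the way, in this order (a step that is already met when the one before it is completed fails the run):
1. the rocker is pressed fully over to on (value of joint rocker above 0.14 rad), for 0.1 s.
2. the round key is pushed fully down (value of joint round_key above 0.0062 m), for 0.1 s.
3. the bar key is pressed fully down and kept there a moment (value of joint bar_key above 0.0062 m), for 0.15 s.
At the end, for the whole second after the job is handed in: The rocker is over to on (above 0.14 rad), the round key is down (more than 6.2 of 8 mm), the bar and square keys are up (less than 1.5 mm down), the bowl rests within 15 mm of where it stood and the other loose things within 30 mm (value of joint rocker above 0.14 rad and value of joint round_key above 0.0062 m and value of joint each of bar_key, square_key below 0.0015 m and distance of bowl from where it was at the start of the episode below 0.015 m and linear speed of bowl below 0.02 m/s and distance of each of garlic, spoon, shaker, fork, tumbler, lemon from where it was at the start of the episode below 0.03 m); the robot touches nothing.
It fails at once if the round key is pressed before the rocker is on (value of joint round_key above 0.003 m and value of joint rocker below 0.1 rad).
It fails at once if the bar key is pressed before the round key is down (value of joint bar_key above 0.003 m and value of joint round_key below 0.0055 m).
It fails at once if the square key is pressed (value of joint square_key above 0.003 m).
It fails at once if the bowl is lifted, carried or shifted (distance of bowl from where it was at the start of the episode above 0.015 m).
It fails at once if another loose thing is lifted, carried or knocked away (distance of any of garlic, spoon, shaker, fork, tumbler, lemon from where it was at the start of the episode above 0.03 m).
It also fails if it takes over 38 s, if anything falls off the work surface, if the arm or the gripper's body presses on something with over 40 N, if the wrist force passes 120 N, or if a joint passes its speed limit or range.

## Working session

There is one attempt and no reset: what is moved stays moved. The work goes in short steps, Python scripts to look and compute and a shell command to move; the robot and the scene stay as the last step left them, time stands still between calls to the robot, and variables do not carry over. Pictures are saved under pics/ and viewed, at most 10 in all, crops included, and the job is handed in when it is done.

```bash
mkdir -p pics; cat > h.py <<'E'
import numpy as np, cv2
from workcell import bot
from scipy.spatial.transform import Rotation as Ro
def ray(c,uv,obs=None):
    f=240/np.tan(np.radians(c["fovy"])/2)
    K=np.array([[f,0,c["cx"]],[0,f,c["cy"]],[0,0,1.]])
    n=cv2.undistortPoints(np.array([[uv]],float),K,np.array(c["dist"],float))[0,0]
    d=np.array([n[0],n[1],1.])
    if "mount" in c:
        M=np.array(c["mount"]);R=Ro.from_euler('xyz',obs["tcp_rot"],degrees=True).as_matrix()
        return R@M[:3,3]+np.array(obs["ee_pos"]),R@M[:3,:3]@d
    R=np.array(c["R"]);return -R.T@np.array(c["t"]),R.T@d
def atz(c,uv,z,obs=None):
    o,d=ray(c,uv,obs);return o+d*(z-o[2])/d[2]
Z=dict(rocker_near=.061,round_key_top=.056,bar_key_top=.056,square_key_top=.056,scale=0,bowl=.056,shaker=0,garlic=0)
def look(name,png=None,things=Z):
    o=bot.get_obs();c=bot.camera(name)
    if png: cv2.imwrite("pics/"+png,c["img"][:,:,::-1])
    for t in things:
        for r in bot.landmark_of(t,c)[:2]:
            print(name,t,round(r["score"],2),np.round(r["point"],1),np.round(atz(c,r["point"],Z[t],o),4))
E
python3 - <<'E'
from h import *
print(bot.get_obs(),bot.nose_length)
look("top","top1.png");look("side","side1.png")
E
```

```text
{'time': 0.0, 'q': array([6.50884200e+01, 5.01285713e+00, 1.00338344e+01, 9.50992762e+01,
       5.62083725e-05, 8.99998662e+01]), 'qd': array([-0.0326028 ,  0.04401843,  0.09872851, -0.07691142,  0.09426467,
        0.01893528]), 'joint_efforts': array([ 5.94907324e-04, -5.20390248e+01,  4.64797390e+01,  1.62436691e-02,
       -1.36020995e-05, -3.76036098e-06]), 'ee_pos': array([0.23157846, 0.49862982, 0.23856065]), 'tcp_rot': array([-1.79921701e+02, -5.63911656e-05,  1.55088554e+02]), 'wrist_force': array([-0.13561202,  0.87696082, -0.37515524]), 'torque': array([ 0.03371835, -0.01608364, -0.01965222]), 'grasp_force': 0.0, 'opening': 0.08551316363855485} 0.008
top rocker_near 0.53 [431.8 312.3] [ 0.433  -0.0884  0.061 ]
top round_key_top 0.56 [452.2 301.8] [ 0.4594 -0.1389  0.056 ]
top round_key_top 0.18 [205.1 310.9] [0.4258 0.4602 0.056 ]
top bar_key_top 0.7 [469.2 297.9] [ 0.4697 -0.18    0.056 ]
top square_key_top 0.56 [494.7 297. ] [ 0.4732 -0.2414  0.056 ]
top scale 0.8 [453.3 267. ] [ 0.5492 -0.1559  0.    ]
top bowl 0.71 [456.4 245.8] [ 0.5965 -0.1512  0.056 ]
top shaker 0.
[... 163 characters left out ...]
ker_near 0.62 [253.1 347.8] [ 0.4377 -0.0994  0.061 ]
side rocker_near 0.24 [273.1 409. ] [ 0.4727 -0.2453  0.061 ]
side round_key_top 0.51 [266.5 365. ] [ 0.4635 -0.1411  0.056 ]
side bar_key_top 0.58 [269.3 389.9] [ 0.467  -0.1999  0.056 ]
side bar_key_top 0.25 [376.1 347.2] [ 0.6903 -0.1188  0.056 ]
side square_key_top 0.69 [274.4 409.2] [ 0.475  -0.2428  0.056 ]
side scale 0.66 [393. 390.] [ 0.7171 -0.1878  0.    ]
side scale 0.6 [310.9 384.1] [ 0.5512 -0.1567  0.    ]
side bowl 0.92 [329.2 365.1] [ 0.5884 -0.1537  0.056 ]
side shaker 0.81 [370.8 328.8] [ 0.7001 -0.0234  0.    ]
side shaker 0.47 [247.6 245.3] [0.4233 0.2921 0.    ]
side garlic 0.66 [378.3 350. ] [ 0.706  -0.0842  0.    ]
```

View pics/top1.png

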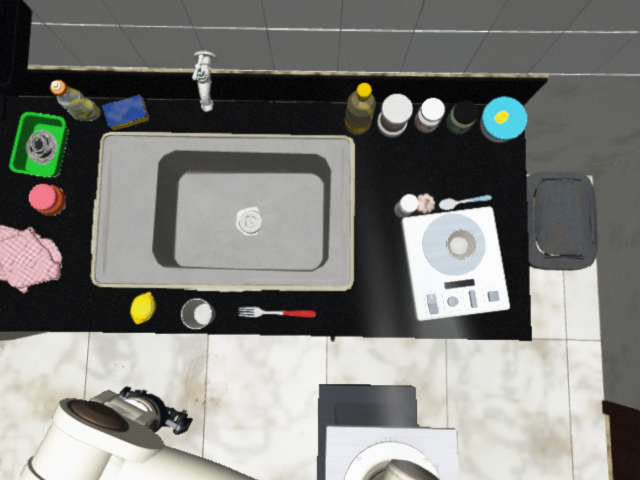

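```bash
python3 -m inch '[[2,-6,0,-10],[4,-12,0,-20],[6,-18,0,-30],[8,-24,0,-40],[10,-30,0,-50],[12,-36,0,-60],[13,-42,0,-70],[14,-48,0,-80]]' 0 20
```

```text
time: 1.9
ee_pos: [0.3715, 0.0179, 0.2395]
tcp_rot: [179.9, -0.0, 74.8]
wrist_force: [0.8, -0.2, -0.1]
opening: -0.0001
grasp_force: 0.0
```

The top view shows the controls left to right: rocker (432,303), round (452,301), bar (474,299), square (492,297), which matches the network's order.

```bash
python3 -m inch '[[0,-3,0,-10],[0,-6,0,-20],[0,-9,0,-30],[0,-12,0,-40],[0,-15,0,-50],[0,-17,0,-60],[0,-17,0,-68],[0,-17,0,-68]]'
python3 - <<'E'
from h import *
look("wrist","w1.png")
look("top")
E
```

```text
time: 2.9
ee_pos: [0.3714, -0.1503, 0.2393]
tcp_rot: [-180.0, 0.0, 7.1]
wrist_force: [-0.4, 0.3, 0.5]
opening: 0.0006
grasp_force: 0.0
wrist rocker_near 0.67 [261.8 127. ] [ 0.4366 -0.0945  0.061 ]
wrist round_key_top 0.94 [325.5 103.5] [ 0.4603 -0.1417  0.056 ]
wrist bar_key_top 0.84 [392.2 102.8] [ 0.4673 -0.1933  0.056 ]
wrist square_key_top 0.65 [390.2 103.6] [ 0.4665 -0.1918  0.056 ]
wrist square_key_top 0.57 [456.3  98.9] [ 0.4763 -0.2423  0.056 ]
top rocker_near 0.46 [432.7 312.1] [ 0.4336 -0.0906  0.061 ]
top round_key_top 0.6 [452.6 300.7] [ 0.4621 -0.1399  0.056 ]
top bar_key_top 0.57 [468.6 299. ] [ 0.467  -0.1785  0.056 ]
top square_key_top 0.67 [495.9 299.4] [ 0.4674 -0.2442  0.056 ]
top square_key_top 0.56 [466.2 200.7] [ 0.71  -0.177  0.056]
top scale 0.64 [451.7 264.5] [ 0.5555 -0.1519  0.    ]
top bowl 0.84 [459.2 247.4] [ 0.5927 -0.158   0.056 ]
top bowl 0.62 [472.7 297.9] [ 0.4699 -0.1885  0.056 ]
top shaker 0.63 [398.8 209.3] [ 0.6961 -0.0177  0.    ]
top shaker 0.34 [470.9 296. ] [ 0.4767 -0.1989  0.    ]
top garlic 0.62 [425.8 205.2] [ 0.7081 -0.0874  0.    ]
```

View pics/w1.png

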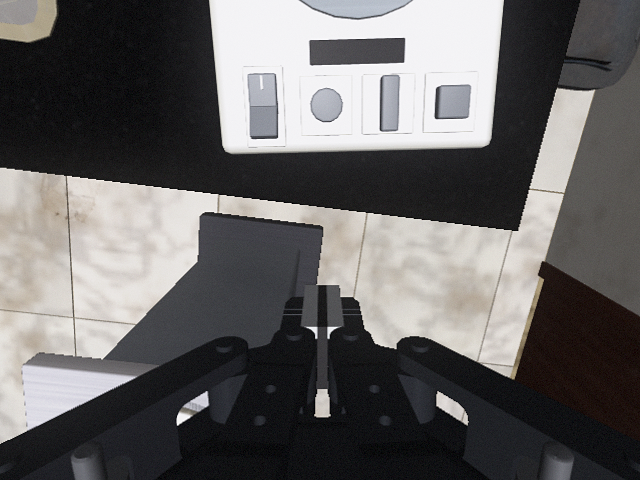

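The wrist view shows rocker (263,105), round (326,104), bar (389,103) and square (453,101), with nothing hidden. The bar–round–rocker spacing fits 50 mm at a yaw of about 7.7°. Next I move above the near end of the rocker.

```bash
python3 -m inch '[[3.2,2.8,-3,0],[6.3,5.6,-6,0],[6.3,5.6,-10,0],[6.3,5.6,-14,0],[6.3,5.6,-15.4,0],[6.3,5.6,-15.4,0],[6.3,5.6,-15.4,0],[6.3,5.6,-15.4,0]]'
python3 - <<'E'
from h import *
look("wrist","w2.png",["rocker_near","round_key_top","bar_key_top"])
look("side","s2.png",["rocker_near","round_key_top","bar_key_top"])
i=cv2.imread("pics/s2.png")[280:440,160:400];cv2.imwrite("pics/both.png",np.hstack([cv2.resize(i,(400,267)),cv2.resize(cv2.imread("pics/w2.png")[:320],(400,267))[:267]]))
E
```

```text
time: 4.8
ee_pos: [0.4353, -0.0944, 0.0867]
tcp_rot: [180.0, -0.1, 7.1]
wrist_force: [-1.1, -0.7, -0.6]
opening: 0.0003
grasp_force: 0.0
wrist rocker_near 0.71 [327.6 289.9] [ 0.4352 -0.0967  0.061 ]
wrist round_key_top 0.82 [435.1 246.3] [ 0.4601 -0.1423  0.056 ]
side rocker_near 0.58 [254.  347.7] [ 0.4395 -0.0993  0.061 ]
side round_key_top 0.58 [263.  364.2] [ 0.4566 -0.1385  0.056 ]
side bar_key_top 0.73 [273.  388.2] [ 0.4742 -0.1967  0.056 ]
```

View pics/both.png

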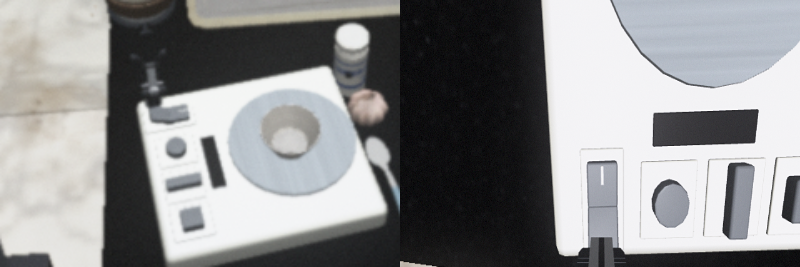

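Both views show the closed fingertips just above the near half of the rocker, in line with it. Pressing now.

```bash
python3 -m inch '[[0,0,-1,0],[0,0,-1.5,0],[0,0,-1.8,0],[0,0,-2.1,0],[0,0,-2.3,0],[0,0,-2.4,0],[0,0,-2.4,0],[0,0,-2.4,0]]'
```

```text
time: 6.2
ee_pos: [0.4345, -0.0941, 0.0615]
tcp_rot: [180.0, -0.0, 7.1]
wrist_force: [-3.8, -0.2, 5.1]
opening: -0.0
grasp_force: 2.7
```

```bash
python3 -m inch '[[0,0,-0.05,0],[0,0,-0.1,0],[0,0,-0.15,0],[0,0,-0.2,0],[0,0,-0.2,0],[0,0,-0.2,0],[0,0,-0.2,0],[0,0,-0.2,0]]'
python3 -m inch '[[0,0,1,0],[0,0,2.4,0],[0.9,-1.6,2.6,0],[1.7,-3.2,2.6,0],[2.5,-4.7,2.6,0],[2.5,-4.7,2.6,0],[2.5,-4.7,2.6,0],[2.5,-4.7,2.6,0]]'
python3 - <<'E'
from h import *
look("wrist","w3.png",["rocker_near","round_key_top","bar_key_top"])
look("side","s3.png",["rocker_near","round_key_top","bar_key_top"])
i=cv2.imread("pics/s3.png")[310:430,230:310];cv2.imwrite("pics/both3.png",np.hstack([cv2.resize(i,(240,360)),cv2.resize(cv2.imread("pics/w3.png"),(480,360))]))
E
```

```text
time: 7.2
ee_pos: [0.4346, -0.0942, 0.0613]
tcp_rot: [180.0, -0.1, 7.1]
wrist_force: [-10.7, 2.1, 21.6]
opening: -0.0
grasp_force: 11.0
time: 8.2
ee_pos: [0.4593, -0.1409, 0.0852]
tcp_rot: [-180.0, 0.0, 7.1]
wrist_force: [0.4, -0.3, 0.3]
opening: -0.0004
grasp_force: 0.0
wrist rocker_near 0.79 [221.6 322.9] [ 0.4377 -0.0972  0.061 ]
wrist round_key_top 0.79 [328.2 286.6] [ 0.4594 -0.1435  0.056 ]
wrist bar_key_top 0.9 [437.7 283.7] [ 0.4671 -0.193   0.056 ]
side rocker_near 0.65 [253.2 348.9] [ 0.4379 -0.1022  0.061 ]
side round_key_top 0.67 [267.2 365.6] [ 0.4648 -0.1427  0.056 ]
side bar_key_top 0.7 [268.8 387.1] [ 0.4663 -0.1935  0.056 ]
```

View pics/both3.png

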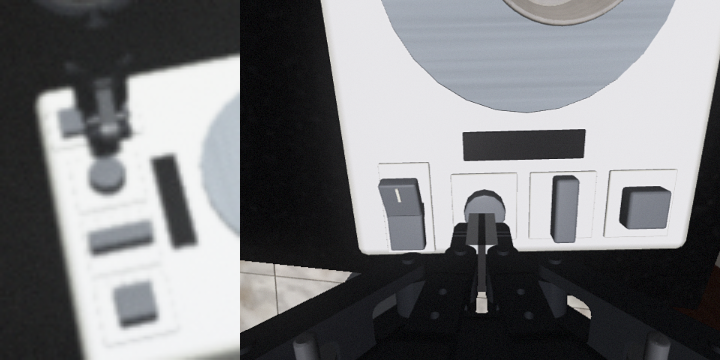

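The rocker met its hard stop (22 N, no further travel). Its far half now stands raised in the wrist view (400,195), so it is on. The tip is over the round key.

```bash
python3 -m inch '[[0,-0.1,-1,0],[0,-0.1,-1.8,0],[0,-0.1,-2.2,0],[0,-0.1,-2.6,0],[0,-0.1,-2.9,0],[0,-0.1,-3.1,0],[0,-0.1,-3.1,0],[0,-0.1,-3.1,0]]'
```

```text
time: 9.6
ee_pos: [0.4595, -0.1421, 0.0559]
tcp_rot: [180.0, -0.0, 7.1]
wrist_force: [-9.2, 2.1, 16.3]
opening: -0.0001
grasp_force: 8.5
```

The round key is on its stop: tip at 47.9 mm, 16 N. Now the bar key.

```bash
python3 -m inch '[[0,0,1.5,0],[0,0,3,0],[0.3,-1.7,3.1,0],[0.6,-3.4,3.1,0],[0.8,-5.0,3.1,0],[0.8,-5.0,3.1,0],[0.8,-5.0,3.1,0],[0.8,-5.0,3.1,0]]'
python3 - <<'E'
from h import *
look("wrist","w4.png",["round_key_top","bar_key_top","square_key_top"])
E
```

```text
time: 10.6
ee_pos: [0.4674, -0.1918, 0.0852]
tcp_rot: [-180.0, 0.0, 7.1]
wrist_force: [0.7, 0.2, -1.1]
opening: 0.0002
grasp_force: 0.0
wrist round_key_top 0.7 [215.8 282.5] [ 0.4631 -0.1433  0.056 ]
wrist bar_key_top 0.71 [323.9 286.6] [ 0.4673 -0.1925  0.056 ]
wrist square_key_top 0.91 [431.9 284.9] [ 0.4743 -0.2415  0.056 ]
wrist square_key_top 0.22 [117.5 326.6] [ 0.435  -0.0984  0.056 ]
```

View pics/w4.png

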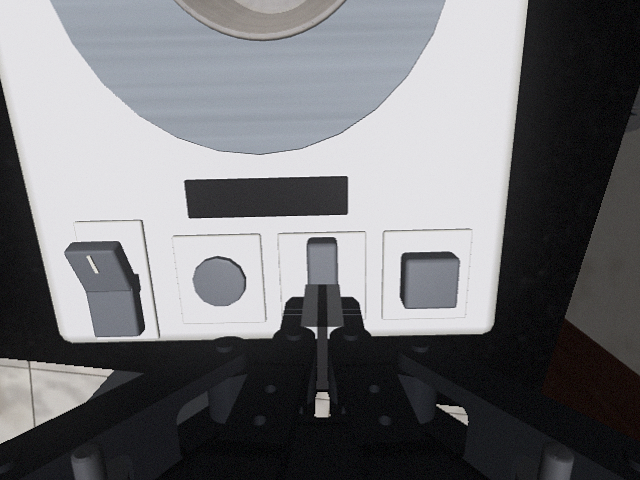

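The wrist view shows the rocker on (105,290), the round key down (219,281) and the tip over the bar key (322,285). I press it, hold, then lift.

```bash
python3 -m inch '[[0,0,-1,0],[0,0,-1.8,0],[0,0,-2.3,0],[0,0,-2.7,0],[0,0,-3.1,0],[0,0,-3.1,0],[0,0,-3.1,0],[0,0,-3.1,0]]'
python3 -m inch '[[0,0,0,0],[0,0,0,0],[0,0,1,0],[0,0,3,0],[0,0,6,0],[-2,0,10,0],[-4,0,15,0],[-4,0,15,0]]'
python3 - <<'E'
from h import *
look("wrist","w5.png",["bar_key_top","bowl"])
E
```

```text
time: 11.8
ee_pos: [0.4673, -0.192, 0.0558]
tcp_rot: [180.0, -0.0, 7.1]
wrist_force: [-9.0, 3.6, 17.5]
opening: -0.0001
grasp_force: 8.4
time: 12.8
ee_pos: [0.4283, -0.1929, 0.2085]
tcp_rot: [179.8, -0.3, 7.1]
wrist_force: [0.1, -0.5, -0.8]
opening: -0.0003
grasp_force: 0.0
wrist bar_key_top 0.92 [324.7 173.5] [ 0.4675 -0.1904  0.056 ]
```

View pics/w5.png

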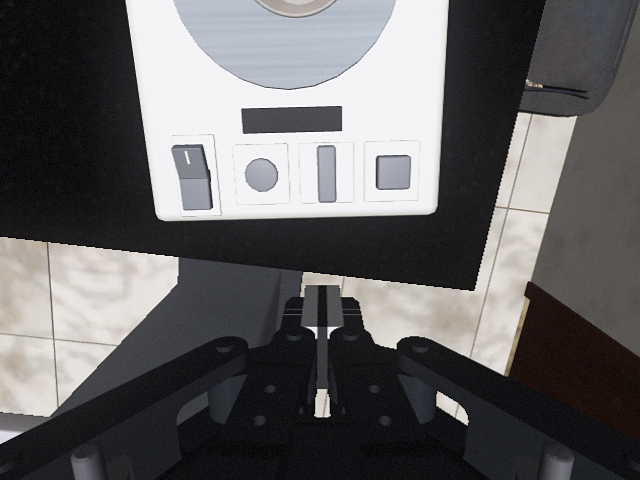

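The rocker is on (192,178), the round key is down (261,175), the bar key (326,174) and square key (393,172) are up, and the arm is clear. Handing in.

```bash
python3 -c "from workcell import bot;print(bot.job_done())"
```

```text
the job is handed in; nothing more can be done
None
```

The job is handed in: rocker, round key and bar key were each pressed to their stops in that order, the bar key came back up, and the square key, bowl and other things were not touched; no verdict was returned.

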